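Turn a circuit board solder side out on the soldering stand

ROBOT

A 6-joint arm with a two-finger parallel gripper is mounted at the origin on the work surface. World frame = base frame: x ahead of the robot, y to its left, z up, the work surface at z = 0. Lengths are in mm, angles in rad, forces in N, time in s.
With the tool pointing down it reaches from about 275 to 1000 mm from the base axis. Payload 8.4 kg.
Tool frame: the origin (TCP) lies midway between the tips of the shut fingers; the grasp point (between the pads) lies 19 mm behind it; z points along the fingers, y is the line along which they close (so a half turn about z gives the same grasp; the last joint's range is limited). The gripper opens to 85 mm and grips with 20 to 120 N. Pads are 22 mm wide; open, the fingers measure 114 mm over their backs; the gripper's body (76 mm by 85 mm) begins 54 mm behind the grasp point. The pads swing forward as they close: fully open they stand 13 mm farther back than shut.
Start: joints at [-1.164, 0.353, 1.633, -0, 1.155, -0.002], TCP at [248.442, -573.502, 231.281] pointing down, gripper open.
Joint ranges: [-2.63, 2.63], [-0.92, 2.1], [0.06, 2.66], [-1.3, 4.44], [0, 2.69], [-3.02, 3.02]. Speed limits (rad/s): [2.22, 2.22, 2.79, 3.14, 3.14, 3.14].

INTERFACE

Orientations are given as [roll, pitch, yaw] about the fixed x, y, z axes, in that order (R = Rz(yaw) Ry(pitch) Rx(roll)).
In Python, from rig import r, cams gives the robot as it stands. The module is installed in compiled form; this text tells all that it offers.
- The arm moves only by the tool send_rows, never from a script. Its argument "targets" is one flat list of numbers, 7 for each row, row after row: the shift along the tool's x, y, z in m, then the turn, a rotation vector about the tool's x, y, z in rad, then the opening, from -1 (shut) to 1 (fully open). In form: [tx, ty, tz, wx, wy, wz, fingers, tx, ty, tz, wx, wy, wz, fingers, ...]. A call has 1 to 12 rows; each row is the pose to reach, as a shift and turn from the pose commanded when the call began, along the tool's axes at that moment; what a row does not reach only later rows make up. A row lasts 1/12 s, in which the tool goes at most 41.7 mm and 7.16 degrees, less where a joint would pass 70% of its speed; a pose out of reach is approached as far as the arm can. A call with a gripper value outside its range is refused whole. The fingers move at their own pace and stop on an object; "grip_force" is the grip in N (left out, the last holds). Time passes only in rows, so rows that repeat a pose let the fingers close. It gives the time, the measured TCP pose, the force, the opening and the grip force at its end, in the units of the state.
- r.sense(): the state, without advancing time (a new reading comes with each control period).
- cams.grab_frame(name): name is "scene" or "top" or "wrist"; returns a dict with "color" (480x640x3 uint8, blue, green, red), "fx", "fy", "cx", "cy" (pixels), "k1" (the pictures are not rectified: a ray, as slopes to the right and down, at radius r is drawn at 1 + k1 r^2 times it, then the intrinsics apply), "xyz" and "attitude" of the camera in the world. Camera axes: x right, y down, z forward; pixel columns grow to the right and rows downward; lengths in mm; the calibration is good to about 2 mm. A picture is of the moment at which its call begins. There is no depth.
- r.sign_off(): hands the job in; it is judged then, once.
The state is a dict: "clock": time; "qpos": joint angles; "qvel": joint speeds; "joint_efforts": joint torques, N m; "eef_pos": TCP position; "tcp_rot": TCP orientation; "contact_force": force on the tool from outside, world axes, zero at the start; "wrist_torque": the same for the moment, N m; "opening": opening from 0.0 (shut) to 1.0 (fully open); "grasp_force": force on a finger pad.
Only numpy, scipy, OpenCV 4.12 (cv2) and the standard library are available. Lean on these libraries where they do the work, as an engineer would, in place of code of your own. Each camera call takes 0.05 s, during which the arm holds its last target. There are 200 camera calls.

TASK

Take the circuit board out of the wooden rack, turn it over, and set it gently on the metal soldering stand with its solder side facing out, the parts to the back and the aluminium bar still at the top, sitting squarely on the ledge and flat against both rails. Then swing the stand's keeper all the way inward over the board. Do not put or drop the board on the bench, and leave the loudspeaker, tape and screwdriver where they are.

Things in the scene. Friction and masses are not known exactly. Their poses are not given: they have to be found in the camera images.
- board: loose tan circuit board, 140 (y) x 100 (z) mm, 4 mm thick (x), 0.2 kg, with an aluminium bar along its top. Origin: middle of the bottom edge, mid thickness. x points out of the component side (chips, capacitors, connector up to 22 mm tall, within |y| 46 and z 12 to 60 mm); -x is the flat solder side (copper tracks, solder dots); z points to the bar. Starts in the rack, component side out.
- board_bar (a point): centre of the aluminium bar, 91 mm along z from the board's origin, axes as the board. The bar is 140 mm long, 10 mm thick (5 mm either side of the board's middle plane) and 18 mm high (z 82 to 100 mm): grip it here, fingers one on each face.
- cap_top (a point): top of the taller round capacitor, 24 mm out from the board's middle plane on the component side (board x 24, y 30, z 46 mm)
- rack_face: sloping face of the fixed wooden rack that holds the board at the start; leans 30 degrees from vertical, its top towards the robot. Origin: middle of the ledge's top, in the plane of the rails, 35 mm above the bench. z points up the slope, x straight out of the face (away from the robot and upward), y along the ledge. Rails, ledge, lip and guides as on the stand. Foot 210 x 120 x 10 mm.
- rest_face: sloping face of the fixed aluminium soldering stand on a dark foot, shaped like the rack but leaning 35 degrees from vertical; origin and axes as for the rack's face. Two flat rails with a gap between (|y| 53 to 72 mm, z up to 74 mm, fronts at x=0). Ledge top at z=0.
- rest_ledge (a point): middle of the stand's ledge (same point and axes as the stand's face). The ledge reaches 18 mm out from the rails and ends in a lip 5 mm high, inner side at x=14 mm. Side guides: inner faces at y=+-76 mm, up to z=40 mm, out to x=14 mm. A 14 mm wide post at y=+90 mm, up to z=97 mm, carries the keeper.
- keeper (a joint): angle of the keeper arm, rad: 0 = straight up the slope (along the face's z), positive = turned inward over the board, 1.57 = fully in, lying across the front of the bar; negative = turned outward (stop at -0.6). Starts between -0.5 and 0, moves with light friction and stays where it is left.
- keeper_pivot (a point): the keeper's pivot, at x 13.5, y 90, z 87 mm in the stand's face frame, axes as the stand's face; the arm turns about the face's x, is 12 mm wide, 5 mm thick and reaches 56 mm from the pivot
- keeper_knob (a point): middle of the black round pin standing on the keeper arm, 50 mm from the pivot; the pin is 12 mm in diameter and stands 32 mm out along the face's x; the point is 17.5 mm out from the arm's front
- speaker: bystander: loose round loudspeaker, 90 mm across, 30 mm high; origin at the centre of its underside
- tape: bystander: roll of pale tape lying flat, 76 mm across, 18 mm high; origin at the centre of its underside
- driver: bystander: screwdriver with a black handle lying on the bench; origin at its underside
Things that resemble listed ones, but are neither listed nor needed, are in the scene too. What is shaped like the part that bears rest_face but pink is not meant. Of the things shaped like the part that bears rack_face, the wooden one is meant.

How it is judged (in metres and radians):
On the way, in this order (a step that is already met when the one before it is completed fails the run):
1. the board is lifted clear of the rack (distance between board and rack_face above 0.08 m), for 0.1 s.
2. the board sits on the stand, solder side out, flat on the rails and on the ledge, while the keeper is still open (x of board in the frame of rest_face between -0.004 and 0.008 m and z of board in the frame of rest_face between -0.004 and 0.006 m and x of board_bar in the frame of rest_face between -0.004 and 0.008 m and z of board_bar in the frame of rest_face above 0.083 m and y of board in the frame of rest_face between -0.009 and 0.009 m and x of cap_top in the frame of rest_face below -0.012 m and angle between the y axis of board and the y axis of rest_face, either way round below 0.07 rad and value of joint keeper below 0.9 rad), for 0.2 s.
At the end, for the whole second after the job is handed in: Board at rest on the stand, bar up, solder side out (capacitor top over 12 mm behind the rails' plane), bottom edge within 6 mm of the ledge, board and bar within 6 mm of flat on the rails, centred within 9 mm, square within 0.07 rad; keeper past 1.4 rad (x of board in the frame of rest_face between -0.004 and 0.008 m and z of board in the frame of rest_face between -0.004 and 0.006 m and x of board_bar in the frame of rest_face between -0.004 and 0.008 m and z of board_bar in the frame of rest_face above 0.083 m and y of board in the frame of rest_face between -0.009 and 0.009 m and x of cap_top in the frame of rest_face below -0.012 m and angle between the y axis of board and the y axis of rest_face, either way round below 0.07 rad and value of joint keeper above 1.4 rad and linear speed of board below 0.02 m/s); the robot touches nothing.
It fails at once if the board's bottom edge comes down to the bench (its origin below 20 mm) (height (world z) of board below 0.02 m).
It fails at once if the board is struck hard against the stand (over 60 N) (contact force between board and rest_face above 60 N).
It fails at once if the loudspeaker is moved more than 25 mm (distance of speaker from where it was at the start of the episode above 0.025 m).
It fails at once if the tape is moved more than 25 mm (distance of tape from where it was at the start of the episode above 0.025 m).
It fails at once if the screwdriver is moved more than 25 mm (distance of driver from where it was at the start of the episode above 0.025 m).
It also fails if it takes over 58 s, if anything falls off the work surface, if the arm or the gripper's body presses on something with over 40 N, if the wrist force passes 120 N, or if a joint passes its speed limit or range.

## Working session

There is one attempt and no reset: what is moved stays moved. The work goes in short steps, Python scripts to look and compute and a tool call to move; the robot and the scene stay as the last step left them, time stands still between calls to the robot, and variables do not carry over. Pictures are saved under pics/ and viewed, at most 10 in all, crops included, and the job is handed in when it is done.

Besides the shell and the picture viewer there is one more tool, called by a JSON object that holds its "op" and its "data". send_rows: Moves the arm, as the interface text tells. Its arguments: {"type":"object","properties":{"targets":{"type":"array"},"grip_force":{"type":"number"}},"required":["targets"]}

```bash
mkdir -p pics; ls
python3 - <<'E'
from rig import r,cams
import cv2,json
s=r.sense(); print(s)
for n in ["scene","top"]:
    f=cams.grab_frame(n); cv2.imwrite(f"pics/{n}0.png",f["color"]); print(n,{k:v for k,v in f.items() if k!="color"})
E
```

```text
pics
{'clock': 0.0, 'qpos': array([-1.16440324e+00,  3.53636984e-01,  1.63415741e+00,  2.52648850e-05,
        1.15516613e+00, -2.44543090e-03]), 'qvel': array([ 1.79470740e-03, -9.47864795e-04, -1.00870706e-04, -6.76011552e-05,
        2.73211921e-04,  7.05492001e-04]), 'joint_efforts': array([-1.58731593e-03, -6.05253696e+01, -3.42067802e+01,  1.41144415e-04,
        9.50746879e-03,  1.65377480e-05]), 'eef_pos': array([ 248.25726502, -573.05879744,  230.5586791 ]), 'tcp_rot': array([-3.14022484e+00, -2.64448849e-05,  4.08828282e-01]), 'contact_force': array([ 0.48747543, -0.46619516,  0.89465903]), 'wrist_torque': array([-8.92585310e-02,  1.93387021e-02,  4.51262798e-05]), 'grasp_force': 0.0, 'opening': 1.0069282472901846}
scene {'fx': 544.4928440533807, 'fy': 544.4928440533807, 'cx': 325.39715559045237, 'cy': 237.22133260001732, 'k1': -0.12243759441001785, 'xyz': array([1126.0330622 ,  281.3998471 , 1024.56025399]), 'attitude': array([-2.49131078, -0.01023   ,  1.94994988])}
top {'fx': 608.6741038636261, 'fy': 608.6741038636261, 'cx': 309.90961674610696, 'cy': 230.6744812237531, 'k1': -0.014839903287949525, 'xyz': array([ 352.81424894,   31.35846165, 1776.3598683 ]), 'attitude': array([-3.06570517, -0.00757624, -1.54369005])}
```

View pics/scene0.png

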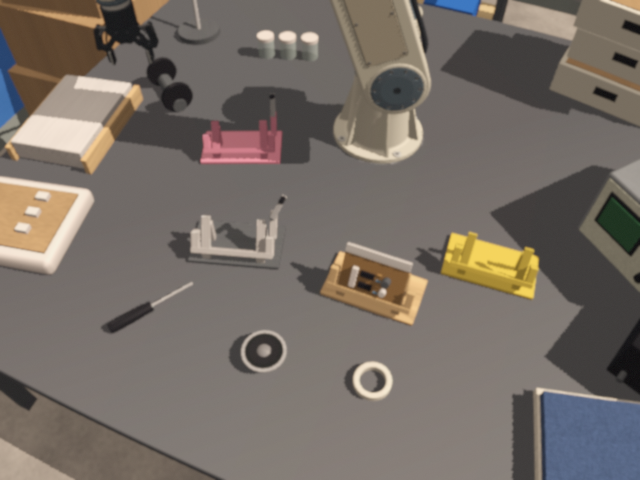

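View pics/top0.png

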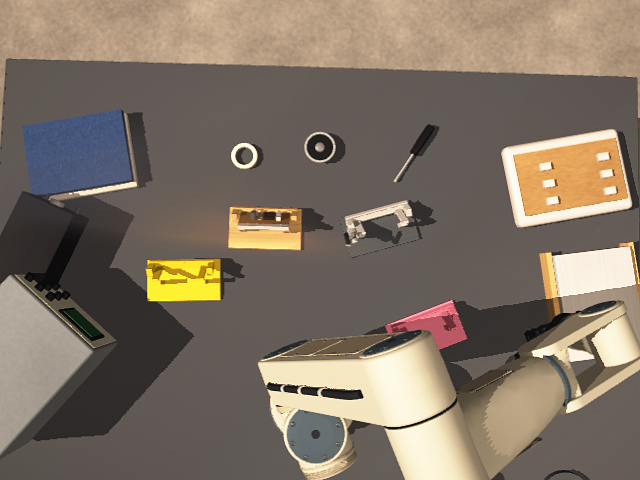

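The wooden rack holding the board is at scene (375,285) / top (265,228). The candidates for the stand are aluminium at scene (238,240) / top (382,226), pink at scene (242,135) and yellow at scene (490,268). The aluminium one on the dark foot is meant, and for the rack it is the wooden one. I'll confirm both in an enlarged crop.

```bash
cat > h.py <<'E'
import numpy as np, cv2
from scipy.spatial.transform import Rotation as R
from rig import r,cams
def rot(a): return R.from_euler('xyz',a).as_matrix()
def K(f): return np.array([[f['fx'],0,f['cx']],[0,f['fy'],f['cy']],[0,0,1]]),np.array([f['k1'],0,0,0,0])
def ray(f,uv):
    k,d=K(f); p=cv2.undistortPoints(np.array(uv,float).reshape(-1,1,2),k,d)[:,0]
    return np.c_[p,np.ones(len(p))]@rot(f['attitude']).T
def onz(f,uv,z):
    d=ray(f,uv); return f['xyz']+d*((z-f['xyz'][2])/d[:,2])[:,None]
def proj(f,P):
    k,d=K(f); A=rot(f['attitude']).T
    return cv2.projectPoints(np.atleast_2d(P).astype(float),cv2.Rodrigues(A)[0],-A@f['xyz'],k,d)[0][:,0]
def tri(fs,uvs):
    M=np.zeros((3,3));b=np.zeros(3)
    for f,uv in zip(fs,uvs):
        d=ray(f,[uv])[0];d/=np.linalg.norm(d);Q=np.eye(3)-np.outer(d,d);M+=Q;b+=Q@f['xyz']
    return np.linalg.solve(M,b)
def face(o,yaw,lean):  # face frame -> world; x out, z up slope leaning to robot
    return np.array(o,float), R.from_euler('z',yaw).as_matrix()@R.from_euler('y',-lean).as_matrix()
E
python3 - <<'E'
import cv2,numpy as np
a=cv2.imread('pics/top0.png')[190:265,222:432]; b=cv2.imread('pics/scene0.png')[190:325,180:440]
a=cv2.resize(a,(790,282),interpolation=cv2.INTER_CUBIC)
b=cv2.resize(b,(609,316),interpolation=cv2.INTER_CUBIC)
c=np.zeros((598,790,3),np.uint8);c[:282]=a;c[282:,:609]=b
cv2.imwrite('pics/crop1.png',c)
E
```

```text
(no output)
```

View pics/crop1.png

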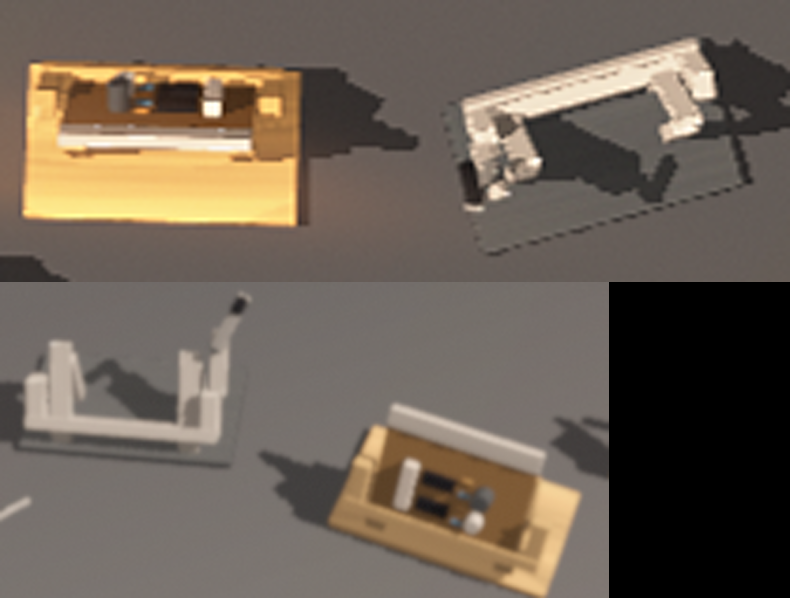

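The crop confirms it: the wooden rack (top-left, parts facing out, bar toward the robot) and the bare-aluminium stand on a dark foot, with its keeper on the left/+y post turned outward. Next come rough poses from the foot corners.

```bash
cat >> h.py <<'E'
def move(P,Rm,s=None):
    "shift (m) and turn (rotvec) in current tool axes towards world pose P(mm),Rm"
    s=s or r.sense(); R0=rot(s['tcp_rot']); 
    d=R0.T@(np.array(P)-s['eef_pos'])/1000; w=R.from_matrix(R0.T@Rm).as_rotvec()
    print('shift',d.round(4),'turn',w.round(4),'rows>=',max(np.linalg.norm(d)/.0417,np.degrees(np.linalg.norm(w))/7.16).round(1))
E
python3 - <<'E'
from h import *
f=cams.grab_frame('top'); g=cams.grab_frame('scene'); w=cams.grab_frame('wrist')
T=lambda p:(np.array(p)/3.762+[222,190]); S=lambda p:(np.array(p)-[0,282])/2.342+[180,190]
print('rack foot',onz(f,T([(30,63),(300,72),(298,226),(22,216)]),10).round())
print('stand foot',onz(f,T([(488,254),(750,182)]),10).round())
print('bar L(robot left)',tri([f,g],[T((60,130)),S((545,452))]).round(),'bar R',tri([f,g],[T((252,138)),S((390,406))]).round())
print('lip L',tri([f,g],[T((463,104)),S((215,425))]).round(),'lip R',tri([f,g],[T((690,42)),S((30,418))]).round())
print('knob',tri([f,g],[T((470,185)),S((240,300))]).round())
s=r.sense();R0=rot(s['tcp_rot']);print('cam in tool',R0.T@(w['xyz']-s['eef_pos']),(R0.T@rot(w['attitude'])).round(3))
print({k:w[k] for k in('fx','cx','cy','k1')})
move([400,150,330],rot([np.pi,0,np.pi/2-.03]))
E
```

```text
rack foot [[551. 257.  10.]
 [550.  47.  10.]
 [430.  45.  10.]
 [432. 258.  10.]]
stand foot [[ 413. -102.   10.]
 [ 474. -304.   10.]]
bar L(robot left) [488. 221. 135.] bar R [487.  81. 128.]
lip L [523. -75.  63.] lip R [ 575. -247.   52.]
knob [455. -75. 168.]
cam in tool [  65.29947911    0.32027441 -141.7115571 ] [[-0.    -0.965 -0.261]
 [ 1.    -0.     0.   ]
 [-0.    -0.261  0.965]]
{'fx': 394.2756451490818, 'cx': 316.2881642764122, 'cy': 241.48136737060366, 'k1': 0.02217353056208414}
shift [ 0.4267 -0.6035 -0.0987] turn [-6.000e-04 -4.000e-04 -1.132e+00] rows>= 17.9
```

{"op": "send_rows", "data": {"targets": [0.21,-0.3,-0.1,0,0,-0.6,1,0.21,-0.3,-0.1,0,0,-0.6,1,0.21,-0.3,-0.1,0,0,-0.6,1,0.21,-0.3,-0.1,0,0,-0.6,1,0.21,-0.3,-0.1,0,0,-0.6,1,0.21,-0.3,-0.1,0,0,-0.6,1,0.21,-0.3,-0.1,0,0,-0.6,1,0.43,-0.6,-0.1,0,0,-1.13,1,0.43,-0.6,-0.1,0,0,-1.13,1,0.43,-0.6,-0.1,0,0,-1.13,1,0.43,-0.6,-0.1,0,0,-1.13,1,0.43,-0.6,-0.1,0,0,-1.13,1]}}

```text
clock: 1.25
eef_pos: [350.0, -93.0, 319.1]
tcp_rot: [3.14, 0.0, 1.546]
contact_force: [1.9, -0.6, 0.1]
opening: 0.999
grasp_force: 0.0
```

Run:
```python
from h import *
print(r.sense()['eef_pos'],r.sense()['tcp_rot'],r.sense()['qpos'].round(2)); move([450,-150,330],rot([np.pi,0,np.pi/2]));move([450,150,330],rot([np.pi,0,np.pi/2]))
```

```text
[350.02021795 -92.96842504 319.08871092] [3.14042940e+00 2.61995067e-04 1.54559184e+00] [-0.26 -0.17  2.02  0.    1.29 -0.24]
shift [-0.0545  0.1014 -0.0108] turn [ 0.0012  0.0003 -0.0252] rows>= 2.8
shift [ 0.2454  0.0938 -0.0109] turn [ 0.0012  0.0003 -0.0252] rows>= 6.3
```

{"op": "send_rows", "data": {"targets": [-0.08,0.1,-0.02,0,0,-0.025,1,-0.08,0.1,-0.02,0,0,-0.025,1,-0.08,0.1,-0.02,0,0,-0.025,1,-0.08,0.1,-0.02,0,0,-0.025,1,-0.08,0.1,-0.02,0,0,-0.025,1,-0.08,0.1,-0.02,0,0,-0.025,1]}}

```text
clock: 1.75
eef_pos: [447.1, -177.8, 338.1]
tcp_rot: [-3.14, -0.001, 1.563]
contact_force: [0.3, -0.0, -0.7]
opening: 1.004
grasp_force: 0.0
```

Run:
```python
from h import *
import pickle
f=cams.grab_frame('wrist');pickle.dump(f,open('ws.pkl','wb'));cv2.imwrite('pics/ws.png',f['color'])
s=r.sense();print(s['eef_pos'],s['tcp_rot'])
```

```text
[ 446.62974135 -177.53683004  338.14039956] [-3.14019323e+00 -7.22317154e-04  1.56334104e+00]
```

{"op": "send_rows", "data": {"targets": [0.3,0,0,0,0,0,1,0.3,0,0,0,0,0,1,0.3,0,0,0,0,0,1,0.3,0,0,0,0,0,1,0.3,0,0,0,0,0,1,0.3,0,0,0,0,0,1,0.3,0,0,0,0,0,1,0.3,0,0,0,0,0,1,0.3,0,0,0,0,0,1,0.3,0,0,0,0,0,1]}}

```text
clock: 2.63
eef_pos: [448.7, 121.9, 338.7]
tcp_rot: [-3.141, 0.001, 1.566]
contact_force: [-0.6, -0.2, 0.0]
opening: 0.998
grasp_force: 0.0
```

Run:
```python
from h import *
import pickle
f=cams.grab_frame('wrist');pickle.dump(f,open('wr.pkl','wb'));cv2.imwrite('pics/wr.png',f['color'])
s=r.sense();print(s['eef_pos'],s['tcp_rot'],s['qpos'])
```

```text
[448.95945203 121.16555742 338.66201305] [-3.14145245e+00  6.10138289e-04  1.56411278e+00] [ 2.60781467e-01  2.36759261e-03  1.82222799e+00 -5.69593840e-04
  1.31729358e+00  2.67607992e-01]
```

View pics/ws.png

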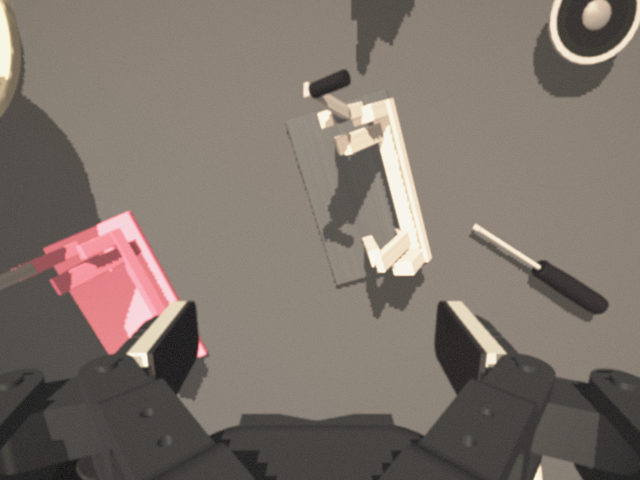

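View pics/wr.png

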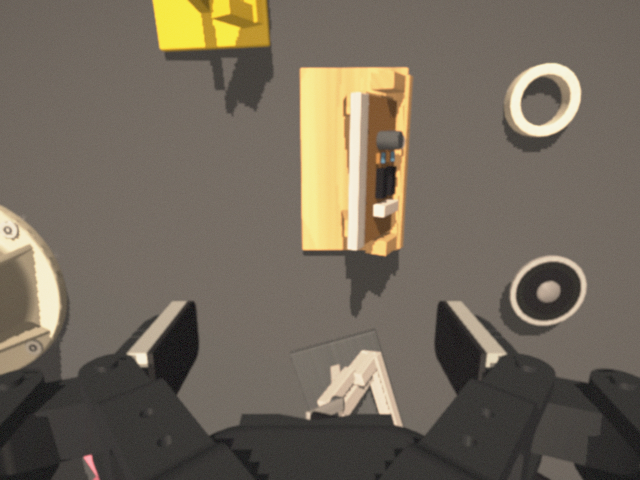

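The wrist pictures show the bar as a white strip at columns 349–367, rows 92–250 of the second one. In the first, the stand's lip runs from (392,98) to (430,262), with the foot corners at (287,122) and (337,284) and the knob at (330,83). Now I'll measure these.

Run:
```python
from h import *
import pickle
f=pickle.load(open('wr.pkl','rb'));c=f['color'];hsv=cv2.cvtColor(c,cv2.COLOR_BGR2HSV)
m=((hsv[...,1]<60)&(hsv[...,2]>140)).astype(np.uint8); q=np.zeros_like(m); q[80:260,340:372]=1; m*=q
n,l,st,_=cv2.connectedComponentsWithStats(m);i=1+np.argmax(st[1:,4]);m=l==i
print(st[i])
for y in range(100,250,24):
    x=np.where(m[y])[0];print(y,x.min(),x.max(),end=' | ')
ys=np.array(range(100,245));L=np.array([np.where(m[y])[0].min() for y in ys]);Rr=np.array([np.where(m[y])[0].max()+1 for y in ys])
pl=np.polyfit(ys,L,1);pr=np.polyfit(ys,Rr,1)
E=[(np.polyval(pl,100),100),(np.polyval(pl,245),245)];print(onz(f,E,120),'ox=x+52.6')
E=[(np.polyval(pr,100),100),(np.polyval(pr,245),245)];print(onz(f,E,109.5),'ox=x+34.9')
print('ends',onz(f,[(355,st[i][1]),(355,st[i][1]+st[i][3])],122))
# stand: bright blob and foot
f=pickle.load(open('ws.pkl','rb'));c=f['color'];hsv=cv2.cvtColor(c,cv2.COLOR_BGR2HSV)
print('foot',onz(f,[(287,122),(337,284)],10).round(1))
a=cv2.resize(c[60:295,270:445],None,fx=2.55,fy=2.55,interpolation=cv2.INTER_CUBIC)
fr=pickle.load(open('wr.pkl','rb'))['color'][60:265,290:420]
b=cv2.resize(fr,None,fx=2.6,fy=2.92,interpolation=cv2.INTER_CUBIC)
o=np.zeros((600,800,3),np.uint8);o[:a.shape[0],:a.shape[1]]=a;o[:b.shape[0],455:455+b.shape[1]]=b[:600,:345];cv2.imwrite('pics/crop2.png',o)
```

```text
[ 348   92   20  159 1948]
100 351 360 | 124 351 366 | 148 350 359 | 172 349 363 | 196 349 361 | 220 349 363 | 244 348 362 | [[478.53777701 215.55746711 120.        ]
 [477.99408738  85.92859712 120.        ]] ox=x+52.6
[[492.93165569 216.29090611 109.5       ]
 [492.39521683  82.9123228  109.5       ]] ox=x+34.9
ends [[481.60052877 221.77454772 122.        ]
 [484.59006059  80.55152055 122.        ]]
foot [[ 413.2  -98.1   10. ]
 [ 471.4 -295.4   10. ]]
```

View pics/crop2.png

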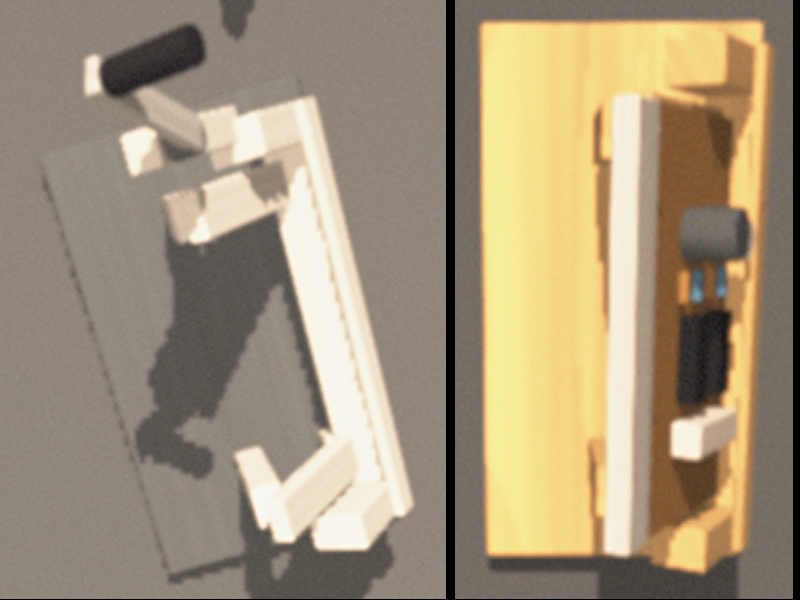

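The bar sits centred at y≈151 and the rack origin is about (531,151,35), yaw≈0. I'll take one closer look at the stand before grasping.

{"op": "send_rows", "data": {"targets": [-0.36,0.05,0.12,0,0,0,1,-0.36,0.05,0.12,0,0,0,1,-0.36,0.05,0.12,0,0,0,1,-0.36,0.05,0.12,0,0,0,1,-0.36,0.05,0.12,0,0,0,1,-0.36,0.05,0.12,0,0,0,1,-0.36,0.05,0.12,0,0,0,1,-0.36,0.05,0.12,0,0,0,1,-0.36,0.05,0.12,0,0,0,1,-0.36,0.05,0.12,0,0,0,1,-0.36,0.05,0.12,0,0,0,1,-0.36,0.05,0.12,0,0,0,1]}}

```text
clock: 3.68
eef_pos: [495.9, -239.2, 218.5]
tcp_rot: [-3.141, -0.001, 1.56]
contact_force: [-0.1, -0.0, -0.0]
opening: 0.997
grasp_force: 0.0
```

Run:
```python
from h import *
import pickle
f=cams.grab_frame('wrist');pickle.dump(f,open('ws2.pkl','wb'));c=f['color']
o,A=face([539,-170.3,35],.29,np.radians(35))
# predicted points
pts={'lipL':(18,80,5),'lipR':(18,-80,5),'railR':(0,-72,74),'railL':(0,72,74),'railRi':(0,-53,74),'railLi':(0,53,74),'post':(13.5,90,87),'railbR':(0,-53,0),'railbL':(0,53,0),'gR':(14,-76,40),'gL':(14,76,40)}
for k,p in pts.items():
    u=proj(f,o+A@np.array(p,float))[0];print(k,u.round(1));
u=proj(f,o)[0]; x0,y0=int(u[0])-180,max(0,int(u[1])-160)
x0=max(0,min(x0,640-320));
cr=c[y0:y0+300,x0:x0+320];print('crop',x0,y0,cr.shape,f['xyz'])
cv2.imwrite('pics/ws2.png',cv2.resize(cr,None,fx=2,fy=2,interpolation=cv2.INTER_CUBIC))
```

```text
lipL [360.1   9.9]
lipR [413.2 223.3]
railR [350.2 249.4]
railL [285.   30.9]
railRi [342.6 224. ]
railLi [294.8  63.7]
post [278.2 -15.1]
railbR [387.4 193.2]
railbL [352.5  59.6]
gR [389.6 235. ]
gL [331.1  16.3]
crop 190 0 (300, 320, 3) [ 496.46027934 -174.14329819  360.41916474]
```

View pics/ws2.png

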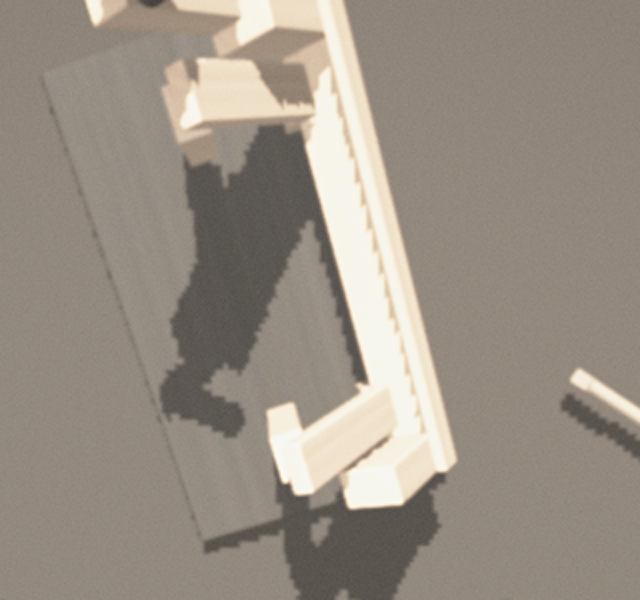

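Run:
```python
from h import *
import pickle
from scipy.optimize import least_squares
f=pickle.load(open('ws2.pkl','rb'));c=f['color'];C=lambda p:np.array(p)/2+[190,0]
print('foot',onz(f,C([(43,75),(205,545)]),10).round(1))
obs=[((0,72,74),(197,62)),((0,53,74),(200,122)),((0,-72,74),(314,492)),((0,-53,74),(292,444)),((14,-76,40),(392,467)),((0,53,0),(308,135)),((14,76,40),(268,3))]
P=np.array([o[0] for o in obs],float);U=np.array([C(o[1]) for o in obs])
def res(v,k=slice(None)): o,A=face([v[0],v[1],35],v[2],np.radians(35)); return (proj(f,o+P@A.T)-U).ravel()
s=least_squares(res,[539,-170,.29],loss='soft_l1');print(s.x.round(3),res(s.x).reshape(-1,2).round(1).tolist())
# bright outer edge of lip on the right
g=cv2.cvtColor(c,cv2.COLOR_BGR2GRAY).astype(float)
ys=np.arange(20,225,5);xs=[]
for y in ys:
    row=g[y,330:440];d=np.diff(row);xs.append(330+np.argmin(d)+1)
p=np.polyfit(ys,xs,1);print('lip line',np.polyval(p,[20,220]),np.std(np.polyval(p,ys)-xs))
o,A=face([s.x[0],s.x[1],35],s.x[2],np.radians(35))
for zz in (5,0,-6,-8,-10): print(zz,proj(f,o+np.array([(18,80,zz),(18,-80,zz)],float)@A.T).round(1).tolist())
q=np.polyval(p,[20,220]);W=onz(f,[(q[0],20),(q[1],220)],40);d=W[0]-W[1];print('lip yaw',np.arctan2(-d[0],d[1]))
```

```text
foot [[ 412.5  -98.1   10. ]
 [ 472.2 -298.5   10. ]]
[ 5.3569e+02 -1.6873e+02  2.9600e-01] [[-9.6, -2.2], [-1.0, 0.7], [-0.8, 1.4], [2.4, 0.0], [-0.1, -0.6], [3.7, -10.0], [1.3, 12.5]]
lip line [371.83972125 403.33101045] 14.991235506365333
5 [[354.7, 7.5], [409.8, 221.2]]
0 [[358.1, 7.9], [412.1, 219.1]]
-6 [[362.0, 8.4], [414.7, 216.6]]
-8 [[363.3, 8.6], [415.6, 215.8]]
-10 [[364.5, 8.7], [416.5, 215.0]]
lip yaw 0.2006944605087366
```

```bash
cat >> h.py <<'E'
RO,RA=face([531,151.2,35],-.005,np.radians(30))
SO,SA=face([536.5,-169,35],.293,np.radians(35))
RT=np.c_[RA[:,1],RA[:,0],-RA[:,2]]      # tool in rack
ST=np.c_[-SA[:,1],-SA[:,0],-SA[:,2]]    # tool on stand, turned over
def rp(*p): return RO+RA@np.array(p,float)
def sp(*p): return SO+SA@np.array(p,float)
E
python3 - <<'E'
from h import *
s=r.sense();print(s['eef_pos'],s['qpos'].round(3));print(rp(2,0,155),rp(2,0,73)); move(rp(2,0,155),RT)
E
```

```text
[ 496.32068015 -238.34588811  218.98627747] [-0.451  0.251  1.806  0.     1.085 -0.442]
[455.2329979  151.57883817 170.23393759] [496.23248541 151.37383902  99.21985448]
shift [ 0.3895 -0.0445  0.049 ] turn [-5.239e-01  5.000e-04 -3.800e-03] rows>= 9.5
```

{"op": "send_rows", "data": {"targets": [0.08,-0.02,-0.06,-0.1,0,0,1,0.16,-0.04,-0.06,-0.2,0,0,1,0.2,-0.045,-0.06,-0.3,0,0,1,0.24,-0.045,-0.06,-0.4,0,0,1,0.28,-0.045,-0.03,-0.524,0,-0.004,1,0.32,-0.045,0,-0.524,0,-0.004,1,0.36,-0.045,0.03,-0.524,0,-0.004,1,0.389,-0.045,0.049,-0.524,0,-0.004,1,0.389,-0.045,0.049,-0.524,0,-0.004,1,0.389,-0.045,0.049,-0.524,0,-0.004,1,0.389,-0.045,0.049,-0.524,0,-0.004,1,0.389,-0.045,0.049,-0.524,0,-0.004,1]}}

```text
clock: 4.73
eef_pos: [454.7, 144.6, 174.1]
tcp_rot: [2.616, 0.0, 1.569]
contact_force: [0.8, -1.2, 0.2]
opening: 1.001
grasp_force: 0.0
```

Run:
```python
from h import *
import pickle
f=cams.grab_frame('wrist');pickle.dump(f,open('wg.pkl','wb'));c=f['color']
s=r.sense();print(s['eef_pos'],s['qpos'].round(3))
for p in [(7,70,100),(7,-70,100),(-3,70,100),(-3,-70,100)]: print(p,proj(f,rp(*p)).round(1))
hsv=cv2.cvtColor(c,cv2.COLOR_BGR2HSV);cv2.imwrite('pics/wg.png',c); move(rp(2,0,73),RT)
```

```text
[454.66723633 147.73791173 172.59442722] [ 0.476  0.024  2.339 -0.666  0.38   1.058]
(7, 70, 100) [[325.3 109.5]]
(7, -70, 100) [[323.2 365.9]]
(-3, 70, 100) [[304.6 109.5]]
(-3, -70, 100) [[305.8 365.8]]
shift [ 0.0036 -0.0008  0.0843] turn [ 0.0011 -0.003  -0.0037] rows>= 2.0
```

View pics/wg.png

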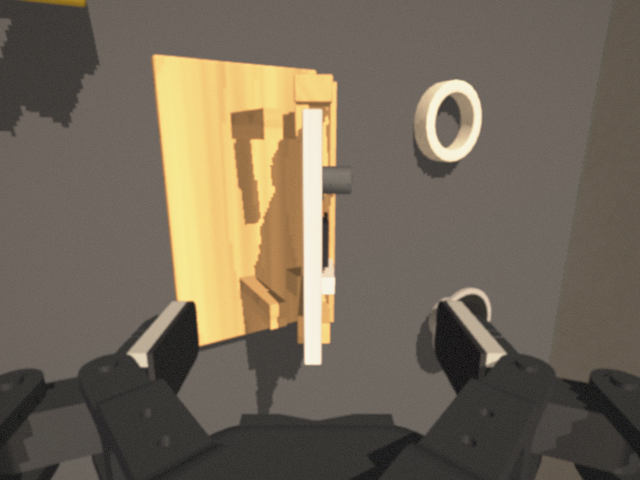

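The bar fills columns 302–322, rows 109–364, within about 1 mm of my prediction. I'll descend and grip.

{"op": "send_rows", "data": {"grip_force": 60, "targets": [0.003,-0.002,0.025,0,0,0,1,0.003,-0.002,0.05,0,0,0,1,0.003,-0.002,0.07,0,0,0,1,0.003,-0.002,0.084,0,0,0,1,0.003,-0.002,0.084,0,0,0,1,0.003,-0.002,0.084,0,0,0,-1,0.003,-0.002,0.084,0,0,0,-1,0.003,-0.002,0.084,0,0,0,-1,0.003,-0.002,0.084,0,0,0,-1,0.003,-0.002,0.084,0,0,0,-1,0.003,-0.002,0.084,0,0,0,-1,0.003,-0.002,0.084,0,0,0,-1]}}

```text
clock: 5.78
eef_pos: [495.7, 145.1, 100.4]
tcp_rot: [2.618, 0.001, 1.567]
contact_force: [-7.9, 0.1, 11.1]
opening: 0.108
grasp_force: 58.6
```

{"op": "send_rows", "data": {"targets": [0,0,0,0,0,0,-1,0,0,0,0,0,0,-1,0,0,0,0,0,0,-1,0,0,0,0,0,0,-1]}}

```text
clock: 6.12
eef_pos: [495.7, 145.1, 100.4]
tcp_rot: [2.618, 0.001, 1.567]
contact_force: [-6.7, -0.2, 11.4]
opening: 0.106
grasp_force: 58.7
```

Run:
```python
from h import *
s=r.sense();print(s['eef_pos'],s['tcp_rot'],s['qpos'].round(3),s['opening'],s['grasp_force'],s['contact_force'])
print('tcp in rack',RA.T@(s['eef_pos']-RO)); move(rp(2,0,73),RT)
```

```text
[495.71465148 145.09479526 100.36200952] [2.61786154e+00 1.49460634e-03 1.56676417e+00] [ 0.419  0.246  2.326 -1.187  0.225  1.55 ] 0.10636576008535628 58.68318021297455 [-6.67380158 -0.20052367 11.43585075]
tcp in rack [ 2.14981474 -6.28155443 74.23235147]
shift [ 0.0063 -0.0001  0.0012] turn [0.0001 0.0008 0.0016] rows>= 0.2
```

{"op": "send_rows", "data": {"targets": [0,0,-0.01,0,0,0,-1,0,0,-0.025,0,0,0,-1,0,0,-0.04,0,0,0,-1,0,0,-0.06,0,0,0,-1,0,0,-0.08,0,0,0,-1,0,0,-0.1,0,0,0,-1,0,0,-0.12,0,0,0,-1,0,0,-0.12,0,0,0,-1,0,0,-0.12,0,0,0,-1]}}

```text
clock: 6.87
eef_pos: [436.0, 145.7, 204.5]
tcp_rot: [2.617, 0.001, 1.567]
contact_force: [-0.8, 1.3, -0.9]
opening: 0.105
grasp_force: 59.2
```

Run:
```python
from h import *
s=r.sense();print(s['eef_pos'],s['tcp_rot'],s['qpos'].round(3),s['opening'],s['grasp_force'],s['contact_force'])
move([440,60,300],rot([np.pi,0,np.pi/2]))
```

```text
[436.04832833 145.73267984 204.53833087] [2.61669286e+00 6.38045630e-04 1.56689591e+00] [ 0.501 -0.074  2.334 -0.558  0.477  0.953] 0.10460831448044325 59.20360565185547 [-0.7880901   1.30366304 -0.94530774]
shift [-0.0858  0.0515 -0.0804] turn [ 0.5249  0.0016 -0.0036] rows>= 4.2
```

{"op": "send_rows", "data": {"targets": [-0.02,0.012,-0.02,0.12,0,0,-1,-0.04,0.024,-0.04,0.24,0,0,-1,-0.06,0.036,-0.06,0.35,0,0,-1,-0.086,0.05,-0.08,0.45,0,0,-1,-0.086,0.05,-0.08,0.525,0,0,-1,-0.086,0.05,-0.08,0.525,0,0,-1,-0.086,0.05,-0.08,0.525,0,0,-1]}}

```text
clock: 7.45
eef_pos: [442.0, 58.0, 297.8]
tcp_rot: [-3.137, 0.003, 1.563]
contact_force: [-0.7, 0.1, -1.8]
opening: 0.106
grasp_force: 59.2
```

{"op": "send_rows", "data": {"targets": [0,0,0,0,0,0.12,-1,0,0,0,0,0,0.24,-1,0,0,0,0,0,0.36,-1,0,0,0,0,0,0.48,-1,0,0,0,0,0,0.6,-1,0,0,0,0,0,0.72,-1,0,0,0,0,0,0.84,-1,0,0,0,0,0,0.96,-1,0,0,0,0,0,1.08,-1,0,0,0,0,0,1.2,-1,0,0,0,0,0,1.32,-1,0,0,0,0,0,1.42,-1]}}

```text
clock: 8.45
eef_pos: [438.0, 59.4, 296.0]
tcp_rot: [3.138, 0.003, 0.14]
contact_force: [-0.3, -0.6, -0.4]
opening: 0.102
grasp_force: 59.2
```

Run:
```python
from h import *
s=r.sense();print(s['eef_pos'],s['tcp_rot'],s['qpos'].round(3),s['opening'],s['grasp_force'],s['contact_force'])
move([430,-110,300],rot([np.pi,0,-np.pi/2+.293]))
```

```text
[438.03689931  59.38659853 295.98361616] [3.13821734 0.0034133  0.14005506] [ 0.134 -0.003  1.921 -0.004  1.227  1.566] 0.1019004720412602 59.20396327972412 [-0.3064971  -0.58174279 -0.39403198]
shift [-0.0316  0.1666 -0.0033] turn [5.2000e-03 4.0000e-04 1.4179e+00] rows>= 11.3
```

{"op": "send_rows", "data": {"targets": [-0.003,0.014,0,0,0,0.12,-1,-0.005,0.028,0,0,0,0.24,-1,-0.008,0.042,0,0,0,0.36,-1,-0.011,0.056,0,0,0,0.48,-1,-0.013,0.07,0,0,0,0.6,-1,-0.016,0.084,0,0,0,0.72,-1,-0.019,0.1,0,0,0,0.84,-1,-0.022,0.115,0,0,0,0.96,-1,-0.025,0.13,0,0,0,1.08,-1,-0.028,0.145,0,0,0,1.2,-1,-0.03,0.16,0,0,0,1.31,-1,-0.032,0.167,0,0,0,1.418,-1]}}

```text
clock: 9.45
eef_pos: [430.9, -111.6, 296.4]
tcp_rot: [3.137, -0.003, -1.278]
contact_force: [0.1, 0.3, -1.5]
opening: 0.103
grasp_force: 59.2
```

Run:
```python
from h import *
s=r.sense();print(s['eef_pos'],s['tcp_rot'],s['qpos'].round(3),s['opening'],s['grasp_force'],s['contact_force'])
# board centre is tool +6.3 x from TCP; on stand tool x=-y => TCP y = +6.3 ; TCP z=74.2+lift
for h in (90,35): print(sp(7,6.3,74.2+h)); move(sp(7,6.3,74.2+h),ST)
```

```text
[ 430.87162131 -111.63062308  296.39632057] [ 3.13730021e+00 -2.90597560e-03 -1.27795151e+00] [-2.530e-01  1.000e-03  1.916e+00 -5.000e-03  1.226e+00  2.597e+00] 0.10299312870736971 59.21306133270264 [ 0.11717565  0.28939344 -1.48206599]
[ 450.00267979 -188.51431277  173.51980073]
shift [0.0788 0.0033 0.1231] turn [ 0.6152 -0.0029  0.0007] rows>= 4.9
[ 480.20491715 -179.40281498  128.46643829]
shift [ 0.0786 -0.0284  0.168 ] turn [ 0.6152 -0.0029  0.0007] rows>= 4.9
```

{"op": "send_rows", "data": {"targets": [0.03,0,0,0.1,0,0,-1,0.06,0,0,0.2,0,0,-1,0.079,0.001,0,0.3,0,0,-1,0.079,0.001,0.03,0.4,0,0,-1,0.079,0.002,0.06,0.5,0,0,-1,0.079,0.003,0.08,0.615,-0.003,0,-1,0.079,0.003,0.1,0.615,-0.003,0,-1,0.079,0.003,0.123,0.615,-0.003,0,-1,0.079,0.003,0.123,0.615,-0.003,0,-1,0.079,0.003,0.123,0.615,-0.003,0,-1,0.079,0.003,0.123,0.615,-0.003,0,-1,0.079,0.003,0.123,0.615,-0.003,0,-1]}}

```text
clock: 10.45
eef_pos: [452.7, -187.2, 177.0]
tcp_rot: [-2.529, -0.0, -1.27]
contact_force: [0.6, -0.3, -2.1]
opening: 0.1
grasp_force: 59.3
```

Run:
```python
from h import *
s=r.sense();print(s['eef_pos'],s['qpos'].round(3),s['opening'],s['grasp_force'],s['contact_force'])
print('tcp in stand',SA.T@(s['eef_pos']-SO)); move(sp(7,6.3,74.2+90),ST)
for n in ('scene','top','wrist'):
    f=cams.grab_frame(n);cv2.imwrite(f'pics/a_{n}.png',f['color'])
g=cams.grab_frame('scene'); u=proj(g,sp(0,0,60))[0].astype(int); c=g['color'][u[1]-75:u[1]+75,u[0]-100:u[0]+100]
w=f['color']
o=np.zeros((600,800,3),np.uint8);o[:360,:480]=cv2.resize(w,(480,360));o[150:600,200:800][:]=o[150:600,200:800]
o=np.zeros((600,800,3),np.uint8);o[:375,:500]=cv2.resize(w,(500,375));o[375:,500:]=cv2.resize(c,(300,225));o[:375,500:]=0
cv2.imwrite('pics/a.png',cv2.resize(c,(800,600),interpolation=cv2.INTER_CUBIC)); print(u)
```

```text
[ 452.69019417 -187.19093618  177.01278386] [-0.752  0.116  2.273  0.958  0.657  1.333] 0.09950644785468311 59.33796465396881 [ 0.63808082 -0.25132247 -2.11910466]
tcp in stand [ 11.42425277   6.7907534  165.36624991]
shift [0.0005 0.0044 0.0012] turn [-0.0018  0.0042  0.0068] rows>= 0.1
[231 224]
```

View pics/a.png

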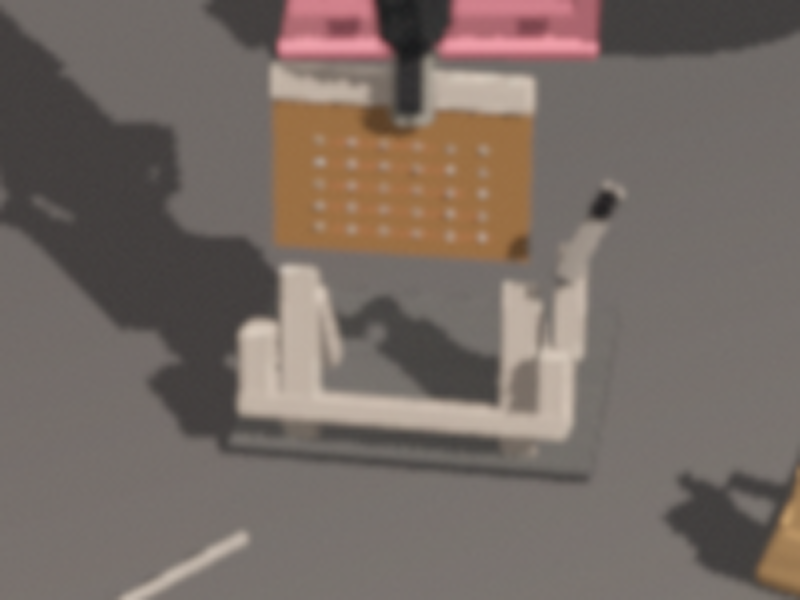

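The board hangs solder side out (dots visible, corners at (275,247) and (530,260)), parallel to the stand and above its rails. The keeper is open at the right. I'll check the centring numerically.

Run:
```python
from h import *
g=cams.grab_frame('scene');C=lambda u:((u-[131,149])*4).round(0).tolist()
s=r.sense();t=SA.T@(s['eef_pos']-SO);print(t)
B=lambda x,y,z:proj(g,SO+SA@np.array([t[0]+x,t[1]-6.3+y,t[2]-74.2+z],float))[0]
print('board bot',C(B(2,-70,0)),C(B(2,70,0)),'bar top',C(B(5,-70,100)),C(B(5,70,100)))
P=lambda *p:C(proj(g,sp(*p))[0])
print('railR top',P(0,-72,74),P(0,-53,74),'railL top',P(0,53,74),P(0,72,74),'lip ends',P(18,-84,-6),P(18,84,-6),'rail bottoms',P(14,-72,5),P(14,72,5))
```

```text
[ 10.90604515   7.08204113 165.16435388]
board bot [274.0, 246.0] [527.0, 264.0] bar top [271.0, 66.0] [531.0, 83.0]
railR top [276.0, 269.0] [310.0, 271.0] railL top [499.0, 285.0] [533.0, 288.0] lip ends [248.0, 414.0] [545.0, 437.0] rail bottoms [271.0, 395.0] [525.0, 415.0]
```

{"op": "send_rows", "data": {"targets": [0,0.002,0.01,0,0.015,0,-1,0,0.004,0.025,0,0.015,0,-1,0,0.004,0.04,0,0.015,0,-1,0,0.004,0.055,0,0.015,0,-1,0,0.004,0.065,0,0.015,0,-1,0,0.004,0.072,0,0.015,0,-1,0,0.004,0.072,0,0.015,0,-1,0,0.004,0.072,0,0.015,0,-1,0,0.004,0.072,0,0.015,0,-1]}}

```text
clock: 11.45
eef_pos: [488.3, -175.6, 114.9]
tcp_rot: [-2.529, -0.011, -1.279]
contact_force: [-0.2, 0.7, -1.3]
opening: 0.103
grasp_force: 59.3
```

```bash
cat > st.py <<'E'
from h import *
s=r.sense();print(s['clock'],s['qpos'].round(3),s['opening'],s['contact_force'].round(1),'stand axes F',(SA.T@s['contact_force']).round(1))
print('tcp in stand',(SA.T@(s['eef_pos']-SO)).round(1)); move(sp(7,7.8,74.2),ST)
E
python3 st.py
```

```text
11.45 [-0.659  0.275  2.286  1.233  0.513  1.098] 0.10251848566918087 [-0.2  0.7 -1.3] stand axes F [-0.7  0.7 -1.1]
tcp in stand [ 6.4  7.6 93. ]
shift [-0.0004 -0.0006  0.0188] turn [-0.0018 -0.0098  0.0054] rows>= 0.5
```

{"op": "send_rows", "data": {"targets": [0,0,0.005,0,0,0,-1,0,0,0.01,0,0,0,-1,0,0,0.013,0,0,0,-1,0,0,0.013,0,0,0,-1,0,0,0.013,0,0,0,-1]}}

```text
clock: 11.87
eef_pos: [495.3, -173.3, 103.5]
tcp_rot: [-2.529, -0.01, -1.279]
contact_force: [0.2, -0.6, -1.3]
opening: 0.103
grasp_force: 59.3
```

{"op": "send_rows", "data": {"targets": [0,0,0.001,0,0,0,-1,0,0,0.002,0,0,0,-1,0,0,0.002,0,0,0,-1]}}

```text
clock: 12.12
eef_pos: [496.5, -173.1, 102.1]
tcp_rot: [-2.529, -0.011, -1.279]
contact_force: [-0.6, 1.1, -0.6]
opening: 0.103
grasp_force: 59.3
```

```bash
python3 st.py
```

```text
12.1167 [-0.641  0.311  2.282  1.297  0.494  1.043] 0.10291062751639664 [-0.6  1.1 -0.6] stand axes F [-0.6  1.3 -0.4]
tcp in stand [ 6.1  7.6 77.6]
shift [-0.0002 -0.0009  0.0034] turn [-0.0015 -0.0095  0.005 ] rows>= 0.1
```

{"op": "send_rows", "data": {"targets": [0,0,0.001,0,0,0,-1,0,0,0.002,0,0,0,-1,0,0,0.002,0,0,0,-1]}}

```text
clock: 12.37
eef_pos: [497.6, -172.8, 100.4]
tcp_rot: [-2.529, -0.011, -1.279]
contact_force: [0.4, 0.3, -1.7]
opening: 0.106
grasp_force: 59.3
```

{"op": "send_rows", "data": {"targets": [0,0,0.001,0,0,0,-1,0,0,0.0015,0,0,0,-1,0,0,0.0015,0,0,0,-1]}}

```text
clock: 12.62
eef_pos: [498.5, -172.8, 99.3]
tcp_rot: [-2.529, -0.011, -1.279]
contact_force: [-1.1, -0.7, 1.5]
opening: 0.101
grasp_force: 59.9
```

```bash
python3 st.py
```

```text
12.6167 [-0.636  0.319  2.281  1.312  0.49   1.03 ] 0.10142644521634332 [-1.1 -0.7  1.5] stand axes F [-0.2 -0.3  2. ]
tcp in stand [ 6.2  7.3 74.2]
shift [-0.0005 -0.0008 -0.    ] turn [-0.0016 -0.0099  0.0051] rows>= 0.1
```

{"op": "send_rows", "data": {"targets": [0,0.001,0.0005,0,0,0,-1,0,0.002,0.0005,0,0,0,-1,0,0.003,0.0005,0,0,0,-1,0,0.003,0.0005,0,0,0,-1]}}

```text
clock: 12.95
eef_pos: [497.0, -173.5, 97.8]
tcp_rot: [-2.527, -0.011, -1.28]
contact_force: [-0.6, -1.6, 5.4]
opening: 0.107
grasp_force: 60.4
```

```bash
python3 st.py
```

```text
12.95 [-0.641  0.322  2.284  1.323  0.491  1.013] 0.1069800939316438 [-0.6 -1.6  5.4] stand axes F [ 2.2 -1.4  5. ]
tcp in stand [ 4.   7.1 73.9]
shift [-0.0007 -0.003  -0.0003] turn [-0.0032 -0.0099  0.0048] rows>= 0.1
```

{"op": "send_rows", "data": {"targets": [0,0.001,0,0,0,0,-1,0,0.002,0,0,0,0,-1,0,0.002,0,0,0,0,-1]}}

```text
clock: 13.2
eef_pos: [495.6, -173.9, 96.8]
tcp_rot: [-2.527, -0.011, -1.28]
contact_force: [-0.6, -0.7, 5.7]
opening: 0.107
grasp_force: 60.3
```

```bash
python3 st.py
```

```text
13.2 [-0.645  0.324  2.286  1.329  0.493  1.004] 0.10663545548103136 [-0.6 -0.7  5.7] stand axes F [ 2.7 -0.5  5.1]
tcp in stand [ 2.2  7.2 73.9]
shift [-0.0006 -0.0048 -0.0003] turn [-0.0037 -0.0097  0.0047] rows>= 0.1
```

{"op": "send_rows", "data": {"targets": [0,0.001,0,0,0,0,-1,0,0.002,0,0,0,0,-1,0,0.002,0,0,0,0,-1]}}

```text
clock: 13.45
eef_pos: [495.5, -173.9, 96.7]
tcp_rot: [-2.524, -0.01, -1.279]
contact_force: [7.0, 5.1, 7.6]
opening: 0.102
grasp_force: 60.1
```

```bash
python3 st.py
```

```text
13.45 [-0.647  0.325  2.287  1.335  0.496  0.995] 0.10231143702955563 [7.  5.1 7.6] stand axes F [11.1  2.9  1.5]
tcp in stand [ 2.1  7.1 73.9]
shift [-0.0006 -0.0049 -0.0003] turn [-0.0068 -0.0086  0.005 ] rows>= 0.1
```

{"op": "send_rows", "data": {"targets": [0,-0.002,0,0,0,0,-1,0,-0.002,0,0,0,0,-1,0,-0.002,0,0,0,0,-0.6,0,-0.002,0,0,0,0,-0.3,0,-0.002,0,0,0,0,0,0,-0.002,0,0,0,0,0,0,-0.002,0,0,0,0,0,0,-0.002,0,0,0,0,0]}}

```text
clock: 14.12
eef_pos: [494.7, -173.7, 95.9]
tcp_rot: [-2.529, -0.01, -1.279]
contact_force: [0.8, 0.1, 0.4]
opening: 0.502
grasp_force: 0.0
```

{"op": "send_rows", "data": {"targets": [0,0,-0.01,0,0,0,0,0,0,-0.025,0,0,0,0,0,0,-0.045,0,0,0,0,0,0,-0.07,0,0,0,0,0,0,-0.1,0,0,0,0,0,0,-0.12,0,0,0,0,0,0,-0.12,0,0,0,0,0,0,-0.12,0,0,0,0]}}

```text
clock: 14.78
eef_pos: [428.6, -193.3, 194.9]
tcp_rot: [-2.528, -0.013, -1.28]
contact_force: [0.4, -0.4, 0.0]
opening: 0.493
grasp_force: 0.0
```

Run:
```python
from h import *
import pickle
s=r.sense();print(s['clock'],s['qpos'].round(3),s['opening'],(SA.T@(s['eef_pos']-SO)).round(1))
g=cams.grab_frame('scene');f=cams.grab_frame('top');w=cams.grab_frame('wrist');pickle.dump((g,f,w),open('p.pkl','wb'))
a=cv2.resize(g['color'][165:285,165:315],(500,400),interpolation=cv2.INTER_CUBIC)
b=cv2.resize(w['color'],(300,225));t=cv2.resize(f['color'][170:270,330:440],(300,273),interpolation=cv2.INTER_CUBIC)
o=np.zeros((600,800,3),np.uint8);o[:400,:500]=a;o[:225,500:]=b;o[225:498,500:]=t;cv2.imwrite('pics/p.png',o)
def K2(a,x): return sp(x,90-50*np.sin(a),87+50*np.cos(a))
for a in (-.5,-.3,-.1,0): print(a,'knob px scene crop',((proj(g,K2(a,33.5))[0]-[165,165])*3.333).round(),'wrist small',(proj(w,K2(a,33.5))[0]*.469).round(),'top',((proj(f,K2(a,33.5))[0]-[330,170])*2.727).round())
P=lambda *p:((proj(g,sp(*p))[0]-[165,165])*3.333).round()
print('board corners',P(0,-70,0),P(0,70,0),P(-3,-70,100),P(-3,70,100),P(7,-70,100),P(7,70,100))
```

```text
14.7833 [-0.806  0.051  2.29   0.907  0.7    1.355] 0.4925874079956994 [  1.4   7.9 194.3]
-0.5 knob px scene crop [390. 119.] wrist small [122. 200.] top [ 43. 186.]
-0.3 knob px scene crop [375. 112.] wrist small [121. 196.] top [ 53. 186.]
-0.1 knob px scene crop [360. 108.] wrist small [121. 191.] top [ 63. 184.]
0 knob px scene crop [352. 107.] wrist small [121. 187.] top [ 68. 183.]
board corners [121. 276.] [325. 292.] [121. 132.] [329. 147.] [117. 136.] [327. 151.]
```

View pics/p.png

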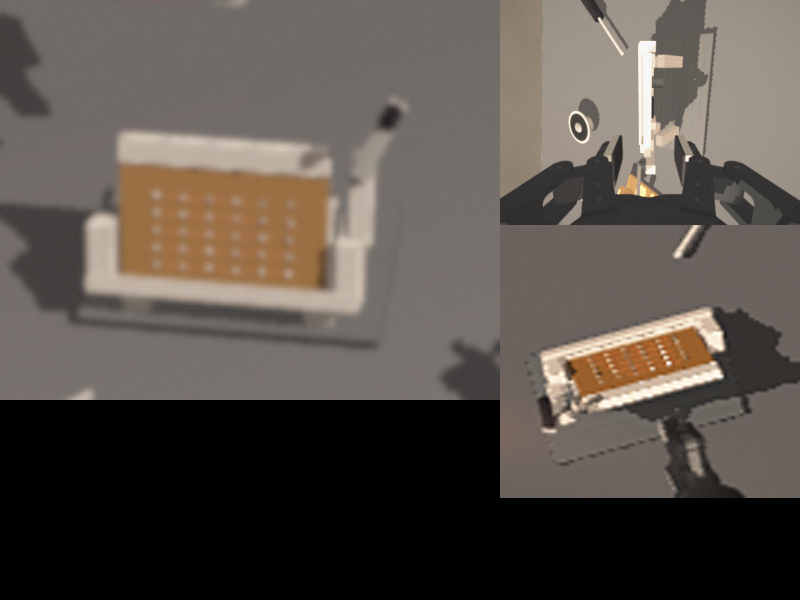

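The board is seated: its bottom corners at (121,275) and (328,290) are within 1 mm of the prediction. The knob at (388,115) puts the keeper at about −0.48 rad. Next I'll turn the gripper, take the knob between the fingers and swing it along its arc.

```bash
cat >> h.py <<'E'
KT=np.c_[SA[:,0],-SA[:,1],-SA[:,2]]
def kn(a,x=35,up=0): return sp(x,91-50*np.sin(a),87+50*np.cos(a)-17+up)
E
python3 - <<'E'
from h import *
move(kn(-.48,35,60),KT); print(kn(-.48,35,60))
E
```

```text
shift [-0.1049 -0.0349  0.0176] turn [ 0.0057 -0.0072 -1.5663] rows>= 12.5
[435.25566893 -80.37599898 197.89412624]
```

{"op": "send_rows", "data": {"targets": [-0.01,-0.003,0,0,0,-0.12,0.6,-0.02,-0.006,0,0,0,-0.24,1,-0.03,-0.01,0,0,0,-0.36,1,-0.04,-0.013,0,0,0,-0.48,1,-0.05,-0.016,0,0,0,-0.6,1,-0.06,-0.02,0,0,0,-0.72,1,-0.07,-0.024,0,0,0,-0.84,1,-0.08,-0.028,0,0,0,-0.96,1,-0.09,-0.031,0,0,0,-1.08,1,-0.1,-0.034,0,0,0,-1.2,1,-0.105,-0.035,0.008,0,0,-1.32,1,-0.105,-0.035,0.017,0.006,-0.007,-1.44,1]}}

```text
clock: 15.93
eef_pos: [434.7, -79.2, 198.3]
tcp_rot: [-3.058, -0.606, 0.148]
contact_force: [0.4, -0.4, -0.1]
opening: 0.999
grasp_force: 0.0
```

Run:
```python
from h import *
s=r.sense();print(s['qpos'].round(3),(SA.T@(s['eef_pos']-SO)).round(1))
move(kn(-.48,35,60),KT);move(kn(-.48),KT)
```

```text
[-0.511 -0.066  2.394  0.909  0.552  0.155] [ 35.1 115.4 174.8]
shift [0.0001 0.0013 0.0005] turn [-0.0009 -0.0006 -0.1188] rows>= 1.0
shift [0.     0.0014 0.0605] turn [-0.0009 -0.0006 -0.1188] rows>= 1.5
```

{"op": "send_rows", "data": {"targets": [0,0.001,0.01,0,0,-0.119,1,0,0.001,0.02,0,0,-0.119,1,0,0.001,0.02,0,0,-0.119,1,0,0.001,0.02,0,0,-0.119,1]}}

```text
clock: 16.27
eef_pos: [445.7, -77.7, 181.5]
tcp_rot: [-3.134, -0.61, 0.283]
contact_force: [0.3, -0.2, -0.0]
opening: 1.0
grasp_force: 0.0
```

Run:
```python
from h import *
w=cams.grab_frame('wrist');t=cams.grab_frame('top');g=cams.grab_frame('scene')
for n,f in (('w',w),('g',g),('t',t)):
    e=[proj(f,kn(-.48,x)+SA[:,2]*17)[0] for x in (16,48)];u=(e[0]+e[1])/2;hw=70 if n=='w' else 12
    x0,y0=np.maximum((u-hw).astype(int),0);c=f['color'][y0:y0+2*hw,x0:x0+2*hw];m=(c.max(2)<45).astype(np.uint8)
    k,l,st,ce=cv2.connectedComponentsWithStats(m);print(n,'pred ends',np.round(e,1).tolist())
    for i in range(1,k):
        if st[i][4]>10: print('  blob',st[i]+[x0,y0,0,0,0],ce[i].round(1)+[x0,y0])
move(kn(-.48),KT)
```

```text
w pred ends [[314.6, 322.4], [314.0, 256.0]]
  blob [306 255  25  72 649] [324.1 288.5]
g pred ends [[283.1, 198.6], [280.9, 202.2]]
t pred ends [[347.0, 243.9], [344.8, 234.0]]
  blob [345 233   4   7  12] [346.4 235.2]
shift [-0.0003 -0.0013  0.0414] turn [ 0.0006 -0.0011 -0.0073] rows>= 1.0
```

{"op": "send_rows", "data": {"grip_force": 20, "targets": [0,0,0.02,0,0,0,1,0,0,0.041,0,0,0,1,0,0,0.041,0,0,0,1,0,0,0.041,0,0,0,0,0,0,0.041,0,0,0,-0.4,0,0,0.041,0,0,0,-1,0,0,0.041,0,0,0,-1,0,0,0.041,0,0,0,-1,0,0,0.041,0,0,0,-1,0,0,0.041,0,0,0,-1]}}

```text
clock: 17.25
eef_pos: [468.8, -71.8, 149.8]
tcp_rot: [-3.138, -0.613, 0.285]
contact_force: [-4.0, -0.2, 6.1]
opening: 0.134
grasp_force: 20.4
```

Run:
```python
from h import *
s=r.sense();print(s['clock'],s['qpos'].round(3),s['opening'],s['grasp_force'],SA.T@s['contact_force'],(SA.T@(s['eef_pos']-SO)).round(1))
R0=rot(s['tcp_rot']);P0=kn(-.48)
for a in np.arange(-.3,1.61,.2): print(a.round(2),(R0.T@(kn(a)-P0)/1000).round(4))
```

```text
17.25 [-0.435  0.099  2.394  1.194  0.423 -0.214] 0.13389026751158686 20.361341536045074 [0.31709179 0.92819099 7.26437108] [ 35.7 112.6 115.1]
-0.3 [ 0.0001  0.0083 -0.0034]
-0.1 [ 0.0001  0.0181 -0.0054]
0.1 [ 0.0002  0.0281 -0.0054]
0.3 [ 0.0003  0.0379 -0.0034]
0.5 [0.0003 0.0471 0.0005]
0.7 [0.0003 0.0553 0.0062]
0.9 [0.0004 0.0622 0.0133]
1.1 [0.0004 0.0676 0.0217]
1.3 [0.0004 0.0712 0.0311]
1.5 [0.0004 0.0729 0.0409]
```

{"op": "send_rows", "data": {"targets": [0,0.004,-0.002,0,0,0,-1,0,0.008,-0.0034,0,0,0,-1,0,0.013,-0.0046,0,0,0,-1,0,0.018,-0.0054,0,0,0,-1,0,0.023,-0.0056,0,0,0,-1,0,0.028,-0.0054,0,0,0,-1,0,0.033,-0.0046,0,0,0,-1,0,0.038,-0.0034,0,0,0,-1,0,0.0425,-0.0016,0,0,0,-1,0,0.047,0.0005,0,0,0,-1,0,0.047,0.0005,0,0,0,-1,0,0.047,0.0005,0,0,0,-1]}}

```text
clock: 18.25
eef_pos: [482.6, -117.4, 148.4]
tcp_rot: [-3.138, -0.612, 0.284]
contact_force: [0.3, 2.0, -0.9]
opening: 0.134
grasp_force: 19.5
```

Run:
```python
from h import *
s=r.sense();print(s['clock'],s['qpos'].round(3),s['opening'],s['grasp_force'],SA.T@s['contact_force'],(SA.T@(s['eef_pos']-SO)).round(1))
P=kn(.5);R0=rot(s['tcp_rot']); print('kn',SA.T@(P-SO))
for a in np.arange(.6,1.61,.1): print(a.round(2),(R0.T@(kn(a)-P)/1000).round(4))
```

```text
18.25 [-0.538  0.15   2.333  1.141  0.484 -0.246] 0.13369338954606172 19.517742097377777 [ 0.18648117  1.82838704 -1.2726781 ] [ 35.  65. 114.]
kn [ 35.          67.02872307 113.87912809]
0.6 [0.     0.0043 0.0026]
0.7 [0.0001 0.0082 0.0057]
0.8 [0.0001 0.0119 0.0091]
0.9 [0.0001 0.0152 0.0128]
1.0 [0.0001 0.0181 0.0169]
1.1 [0.0001 0.0206 0.0212]
1.2 [0.0001 0.0226 0.0258]
1.3 [0.0001 0.0242 0.0305]
1.4 [0.0001 0.0252 0.0354]
1.5 [0.0001 0.0258 0.0404]
1.6 [0.0001 0.0259 0.0454]
```

Tracking well with low forces. I'll complete the arc.

{"op": "send_rows", "data": {"targets": [0,0.0043,0.0026,0,0,0,-1,0,0.0082,0.0057,0,0,0,-1,0,0.0119,0.0091,0,0,0,-1,0,0.0152,0.0128,0,0,0,-1,0,0.0181,0.0169,0,0,0,-1,0,0.0206,0.0212,0,0,0,-1,0,0.0226,0.0258,0,0,0,-1,0,0.0242,0.0305,0,0,0,-1,0,0.0252,0.0354,0,0,0,-1,0,0.0258,0.0404,0,0,0,-1,0,0.0258,0.043,0,0,0,-1,0,0.0258,0.043,0,0,0,-1]}}

```text
clock: 19.25
eef_pos: [512.9, -133.2, 113.2]
tcp_rot: [-3.135, -0.613, 0.285]
contact_force: [-12.0, 7.3, 16.9]
opening: 0.133
grasp_force: 22.6
```

Run:
```python
from h import *
s=r.sense();print(s['clock'],s['qpos'].round(3),s['opening'],s['grasp_force'],SA.T@s['contact_force'],(SA.T@(s['eef_pos']-SO)).round(1),SA.T@(kn(1.55)-SO))
```

```text
19.25 [-0.535  0.279  2.287  1.296  0.457 -0.418] 0.13348601901507767 22.568174600601196 [ 1.99998355 10.43618385 19.18131254] [34.8 41.1 71.1] [35.         41.01081179 71.03974139]
```

{"op": "send_rows", "data": {"targets": [0,0,-0.001,0,0,0,-0.5,0,0,-0.001,0,0,0,-0.2,0,0,-0.001,0,0,0,0,0,0,-0.001,0,0,0,0,0,0,-0.001,0,0,0,0,0,0,-0.02,0,0,0,0,0,0,-0.05,0,0,0,0,0,0,-0.09,0,0,0,0,0,0,-0.12,0,0,0,0,0,0,-0.12,0,0,0,0,0,0,-0.12,0,0,0,0]}}

```text
clock: 20.17
eef_pos: [447.7, -155.5, 213.3]
tcp_rot: [3.141, -0.615, 0.286]
contact_force: [-0.1, -0.2, 0.4]
opening: 0.504
grasp_force: 0.0
```

Run:
```python
from h import *
s=r.sense();print(s['clock'],s['opening'],s['contact_force'],(SA.T@(s['eef_pos']-SO)).round(1))
w=cams.grab_frame('wrist');g=cams.grab_frame('scene')
for a in (1.57,1.45,1.3,1.0): print(a,[proj(w,kn(a,x)+SA[:,2]*17)[0].round(1).tolist() for x in (16,48)],[proj(g,kn(a,x)+SA[:,2]*17)[0].round(1).tolist() for x in (16,48)])
for n,f in (('w',w),('g',g)):
    e=[proj(f,kn(1.5,x)+SA[:,2]*17)[0] for x in (16,48)];u=(e[0]+e[1])/2;hw=40 if n=='w' else 12
    x0,y0=np.maximum((u-hw).astype(int),0);m=(f['color'][y0:y0+2*hw,x0:x0+2*hw].max(2)<60).astype(np.uint8)
    k,l,st,ce=cv2.connectedComponentsWithStats(m)
    for i in range(1,k):
        if st[i][4]>8: print(n,'blob',st[i]+[x0,y0,0,0,0],ce[i].round(1)+[x0,y0])
# board colour outline in scene
h=cv2.cvtColor(g['color'],cv2.COLOR_BGR2HSV);m=((h[...,0]>5)&(h[...,0]<22)&(h[...,1]>110)).astype(np.uint8);m[:,:195]=0;m[:,275:]=0;m[:190]=0;m[270:]=0
x,y=np.where(m.T);P=np.c_[x,y];print('board px',[P[np.argmax(P@v)].tolist() for v in ([-1,-1],[1,-1],[1,1],[-1,1])],[proj(g,sp(4,*p))[0].round(1).tolist() for p in ((-70,82),(70,82),(70,2),(-70,2))])
```

```text
20.1667 0.5038935345637326 [-0.13517379 -0.22671841  0.42018032] [ 35.8  38.6 192.6]
1.57 [[311.3, 267.9], [310.8, 220.6]] [[248.9, 216.1], [245.9, 220.2]]
1.45 [[310.6, 270.9], [310.2, 222.6]] [[249.1, 213.5], [246.1, 217.5]]
1.3 [[308.2, 274.8], [307.7, 225.2]] [[249.8, 210.3], [246.8, 214.1]]
1.0 [[297.7, 282.6], [296.7, 230.4]] [[252.7, 204.3], [249.8, 208.1]]
w blob [304 221  16  49 733] [311.7 245. ]
g blob [245 216   5   5  21] [247.1 218.1]
board px [[201, 216], [262, 221], [261, 250], [202, 245]] [[200.4, 213.3], [263.0, 217.9], [262.2, 252.4], [200.9, 247.6]]
```

```bash
python3 -c "
from rig import r
print(r.sign_off())"
```

```text
the job is handed in; nothing more can be done
None
```

The job is handed in: the board sits solder side out on the aluminium stand, square on the ledge and against the rails, with the keeper fully in at about 1.57 rad and the robot clear; the sign-off gave no verdict.

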